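Reassemble the terrace brazier

ROBOT

A 6-joint arm with a two-finger parallel gripper is mounted at the origin on the work surface. World frame = base frame: x ahead of the robot, y to its left, z up, the work surface at z = 0. Lengths are in mm, angles in degrees, forces in N, time in s.
With the tool pointing down it reaches from about 275 to 850 mm from the base axis. Payload 19 kg.
Tool frame: the origin (TCP) lies at the very end of the fingers, on their centre line; the grasp point (between the pads) lies behind it (robot.grip_depth is the z of the grasp point in the tool frame, in mm); z points along the fingers, y is the line along which they close (so a half turn about z gives the same grasp; the last joint's range is limited). The gripper opens to 85 mm and grips with 20 to 120 N. Pads are 22 mm wide; open, the fingers measure 114 mm over their backs; the gripper's body (76 mm by 85 mm) begins 54 mm behind the grasp point. The pads swing forward as they close: fully open they stand 13 mm farther back than shut.
Start: joints at [58.785, 8.623, 82.357, -0, 89.026, -7.678], TCP at [229.623, 527.128, 231.267] pointing down, gripper open.
Joint ranges: [-160.23, 160.23], [-39.13, 120.54], [6.94, 153.29], [-79.49, 259.48], [9.18, 160.14], [-161.06, 161.06]. Speed limits (degrees/s): [108.29, 108.29, 127.2, 172.46, 172.46, 172.46].

INTERFACE

Orientations are given as [roll, pitch, yaw] about the fixed x, y, z axes, in that order (R = Rz(yaw) Ry(pitch) Rx(roll)).
In Python, from workcell import robot gives the robot as it stands.
- The arm moves only by the tool send_rows, never from a script. Its argument "moves" is a list of rows, each a list of 7 numbers: the turn, a rotation vector about the world's x, y, z in rad, then the shift along the world's x, y, z in mm, then the closure, from -1 (fully open) to 1 (shut). In form: [[wx, wy, wz, dx, dy, dz, claw], ...]. A call has 1 to 20 rows; each row shifts and turns the commanded pose from where the row before left it; what a row does not reach is not made up. A row lasts 1/12 s, in which the tool goes at most 41.7 mm and 7.16 degrees, less where a joint would pass 70% of its speed; a pose out of reach is approached as far as the arm can. A call is refused whole if a number of a shift passes 41.7 or a number of a turn 0.125, either way. A call with a gripper value outside its range is refused whole. The fingers move at their own pace and stop on an object; "squeeze" is the grip in N (left out, the last holds). Time passes only in rows, so rows that do not move let the fingers close. It gives the time, the measured TCP pose, the force, the opening and the grip force at its end, in the units of the state.
- robot.state(): the state, without advancing time (a new reading comes with each control period).
- robot.read_camera(name): name is "scene" or "top" or "wrist"; returns the picture (480x640x3 uint8, red, green, blue); there is no depth.
- robot.calibration(name): a dict with "fx", "fy", "cx", "cy" (pixels), "origin" and "rotation" of the camera in the world. Camera axes: x right, y down, z forward; pixel columns grow to the right and rows downward; lengths in mm; the calibration is good to about 2 mm. A picture is of the moment at which its call begins: read the wrist's pose just before it. calibration takes no time and is no camera call; for the wrist camera it gives the pose at the moment of the call.
- robot.job_done(): hands the job in; it is judged then, once.
The state is a dict: "clock": time; "q": joint angles; "qvel": joint speeds; "tau": joint torques, N m; "tool_pos": TCP position; "tool_rot": TCP orientation; "ft_force": force on the tool from outside, world axes, zero at the start; "moment": the same for the moment, N m; "gripper_width": opening from 0.0 (shut) to 1.0 (fully open); "gripper_force": force on a finger pad.
Only numpy, scipy, OpenCV 4.12 (cv2) and the standard library are available. Lean on these libraries where they do the work, as an engineer would, in place of code of your own. Each camera call takes 0.05 s, during which the arm holds its last target. There are 200 camera calls.

TASK

The small charcoal brazier has been cleaned and its parts lie about on the shelf: put it back together. The ash pan goes flat on the bottom of the clay body, the fire grate flat on the lower ledge above it, the cooking grid flat on the upper ledge just under the rim, and last the lid, seated level on the rim. Set every part down gently rather than letting it drop, and leave the tongs, the basting brush and the skewer rest where they are.

Things in the scene. Friction and masses are not known exactly. Their poses are not given: they have to be found in the camera images.
- brazier: Fixed terracotta cylinder, 192 mm across (lugs at y+- to 106 mm from axis), 158 high, open on top. Origin on its axis at shelf level. Heights from there, mm: flat bottom 24; bore 122 wide from 24 to lower ledge at 90; bore 148 wide to upper ledge at 140; mouth 178 wide to rim at 158. Ledges are flat rings where the bore widens. Open the fingers only partly in the 122 bore.
- ash_pan: Loose open aluminium dish, 100 mm across the rim, 24 deep, with an arched dark handle: straight square bar 10 wide (along x), 52 long (along y), 10 high, its centre on the axis 52 mm above the underside, on splayed legs from the rim at +-y. 0.15 to 0.25 kg. Origin: centre of the underside. Seated on the body's bottom: origin 24 mm over the shelf, the handle's top 9 mm below the lower ledge.
- fire_grate: Loose dark cast-iron disc of broad bars in a ring, 134 mm across, 8 thick (smaller of two slotted discs). Handle on top: straight square bar 10 wide (along x), 52 long (along y), 10 high, its centre on the axis 36 mm above the underside (23 free below), on splayed legs at +-y. 0.35 to 0.65 kg. Origin: centre of the underside. Seated on the lower ledge: origin 90 mm over the shelf, 7 mm play all round.
- cooking_grid: Loose bright steel disc of thin wires in a ring, 163 mm across, 8 thick (larger of two slotted discs). Handle on top: straight square bar 10 wide (along x), 52 long (along y), 10 high, its centre on the axis 36 mm above the underside (23 free below), on splayed legs at +-y. 0.25 to 0.45 kg. Origin: centre of the underside. Seated on the upper ledge: origin 140 mm over the shelf, 7.5 mm play all round.
- lid: Loose galvanized dome, flange 188 mm across. Round wooden knob on the axis, 30 wide, from 58 to 82 mm above the origin; dome crown at 50. A lip 163 wide under the flange goes 6 mm down into the 178 mouth (7.5 play all round); the flange rests on the rim. Hollow: clears the grid's handle. 0.45 to 0.75 kg. Origin: on the axis at the lip's lower edge, on which it stands. Seated: origin 152 mm over the shelf.
- tongs: Stainless steel tongs lying on the shelf, 245 mm long, 60 mm wide over the open jaws, 22 mm high. Bystander. Origin near the middle, at shelf level; x along the tongs towards the jaws.
- basting_brush: Basting brush with a steel handle and a black silicone head, lying on the shelf, 250 mm long, head 36 mm wide, 22 mm high. Bystander. Origin near the middle, at shelf level; x towards the head.
- skewer_rest: White glazed ceramic skewer rest, a low notched bar 40 x 120 mm and 24 mm high, with its length along y. Bystander. Origin at the centre of its underside.
There are look-alikes about, which are no part of the job. Leave any green look-alike of the fire_grate alone.

How it is judged:
By the outcome, as a careful person would: the job done as asked, in the order asked, and still so for the second after the job is handed in, with the robot touching nothing.
It also fails if it takes over 128 s, if anything falls off the work surface, if the arm or the gripper's body presses on something with over 40 N, if the wrist force passes 120 N, or if a joint passes its speed limit or range.

## Working session

There is one attempt and no reset: what is moved stays moved. The work goes in short steps, Python scripts to look and compute and a tool call to move; the robot and the scene stay as the last step left them, time stands still between calls to the robot, and variables do not carry over. Pictures are saved under pics/ and viewed, at most 17 in all, crops included, and the job is handed in when it is done.

Besides the shell and the picture viewer there is one more tool, called after "Call:" as name(argument=value, ...) on one line, values as JSON. send_rows: Moves the arm, as the interface text tells. Its arguments: {"type":"object","properties":{"moves":{"type":"array"},"squeeze":{"type":"number"}},"required":["moves"]}

```bash
mkdir -p pics; python3 - <<'E'
from workcell import robot
import cv2
for n in ("scene","top"):
    im=robot.read_camera(n); cv2.imwrite(f"pics/{n}0.png",im[:,:,::-1])
    c=robot.calibration(n); print(n,c)
s=robot.state(); print(s, robot.grip_depth)
E
```

```text
scene {'fx': 507.9157551522636, 'fy': 507.9157551522636, 'cx': 317.735207560491, 'cy': 238.92818325485482, 'origin': array([1582.0141763 ,  512.73418898,  716.37283508]), 'rotation': array([-121.40376663,    0.50171478,  114.80433694])}
top {'fx': 447.7615711152323, 'fy': 447.7615711152323, 'cx': 309.13710495238047, 'cy': 240.8683916066145, 'origin': array([ 364.27954202,   58.8514291 , 1313.60328399]), 'rotation': array([-1.70693733e+02, -9.30081287e-02, -9.11903498e+01])}
{'clock': 0.1, 'q': array([ 5.87862375e+01,  8.64884932e+00,  8.23863128e+01,  2.80281390e-04,
        8.90276082e+01, -7.67797099e+00]), 'qvel': array([-0.00820488, -0.18464743, -0.18574631,  0.12272352,  0.18790951,
       -0.01486909]), 'tau': array([ 4.10126522e-03, -7.14388633e+01, -5.71797824e+01, -2.87019830e-04,
        7.08041320e-03,  5.73260181e-06]), 'tool_pos': array([229.51959348, 526.97562199, 230.75450754]), 'tool_rot': array([-1.79937830e+02, -8.66415399e-03,  1.56464199e+02]), 'ft_force': array([ 0.15803488, -0.03524844,  0.20038506]), 'moment': array([0.00856337, 0.08112743, 0.03042508]), 'gripper_force': 0.0, 'gripper_width': 0.998620852577713} -18.700000000000003
```

View pics/top0.png

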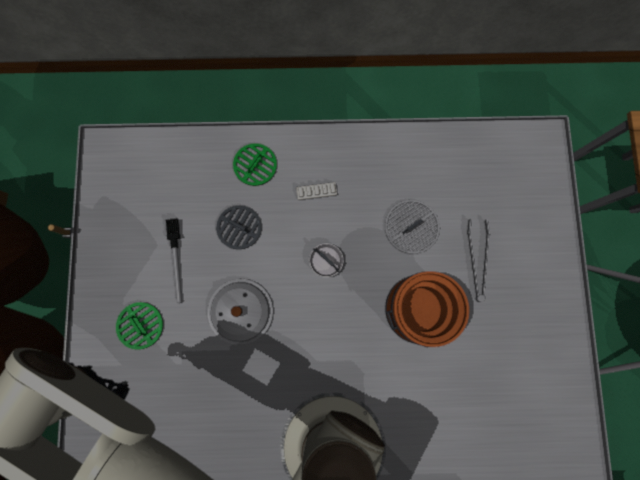

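View pics/scene0.png

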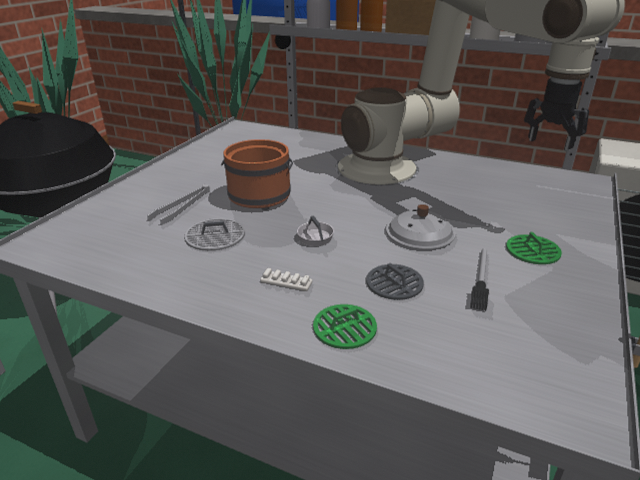

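The top view shows the parts: the ash pan at (327,260), the dark fire grate at (239,227), the bright grid at (411,226), the lid knob at (237,311) and the brazier at (430,308). The two green discs are look-alikes. The scene view agrees.

```bash
cat > h.py <<'E'
import numpy as np, cv2
from scipy.spatial.transform import Rotation as R
def rot(r): return R.from_euler('xyz',r,degrees=True).as_matrix()
def ray(c,u,v):
    d=rot(c['rotation'])@np.array([(u-c['cx'])/c['fx'],(v-c['cy'])/c['fy'],1]); return d
def onplane(c,u,v,z):
    d=ray(c,u,v); o=np.array(c['origin']); return o+d*(z-o[2])/d[2]
def proj(c,p):
    q=rot(c['rotation']).T@(np.array(p,float)-c['origin']); return c['cx']+c['fx']*q[0]/q[2], c['cy']+c['fy']*q[1]/q[2]
E
python3 - <<'E'
from h import *
from workcell import robot
c=robot.calibration('top'); im=cv2.imread('pics/top0.png')
for n,u,v,z in [('pan',327,260,57),('grate',239,227,41),('grid',411,226,41),('knob',237,311,82),('lid',241,309,6),('braz',430,308,158)]:
    print(n,onplane(c,u,v,z).round())
hsv=cv2.cvtColor(im,cv2.COLOR_BGR2HSV)
m=((hsv[...,0]<15)&(hsv[...,1]>120)&(hsv[...,2]>60)).astype('uint8'); m[:,:300]=0;m[:250]=0;m[:,540:]=0
cs,_=cv2.findContours(m,cv2.RETR_EXTERNAL,cv2.CHAIN_APPROX_NONE); k=max(cs,key=cv2.contourArea); print(cv2.minEnclosingCircle(k),cv2.boundingRect(k))
tiles=[cv2.resize(im[v-36:v+36,u-36:u+36],(380,290),interpolation=cv2.INTER_CUBIC) if 0 else cv2.resize(im[v-36:v+36,u-36:u+36],(288,288),interpolation=cv2.INTER_CUBIC) for u,v in [(327,260),(239,227),(411,226),(430,308)]]
cv2.imwrite('pics/tiles.png',np.vstack([np.hstack(tiles[:2]),np.hstack(tiles[2:])]))
E
```

```text
pan [514.   3.  57.]
grate [618. 255.  41.]
grid [ 610. -243.   41.]
knob [377. 253.  82.]
lid [383. 253.   6.]
braz [ 374. -252.  158.]
((431.0769348144531, 308.0769348144531), 38.52695083618164) (393, 272, 76, 75)
```

View pics/tiles.png

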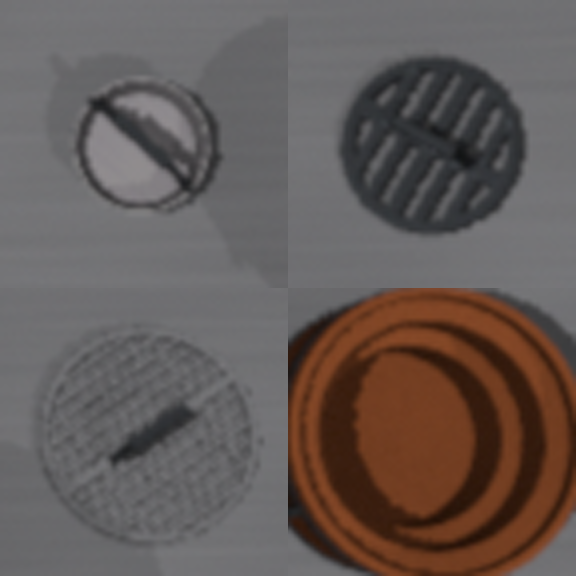

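Call:
send_rows(moves=[[0,0,-0.08,20.8,-32.5,6,-1],[0,0,-0.08,20.8,-32.5,6,-1],[0,0,-0.08,20.8,-32.5,6,-1],[0,0,-0.08,20.8,-32.5,6,-1],[0,0,-0.08,20.8,-32.5,6,-1],[0,0,-0.08,20.8,-32.5,6,-1],[0,0,-0.08,20.8,-32.5,6,-1],[0,0,-0.08,20.8,-32.5,6,-1],[0,0,-0.08,20.8,-32.5,6,-1],[0,0,-0.08,20.8,-32.5,6,-1],[0,0,-0.08,20.8,-32.5,6,-1],[0,0,-0.08,20.8,-32.5,6,-1]])

```text
clock: 1.1
tool_pos: [479.7, 135.3, 303.5]
tool_rot: [-180.0, -0.0, 101.2]
ft_force: [0.9, 1.4, -0.3]
gripper_width: 0.997
gripper_force: 0.0
```

Call:
send_rows(moves=[[0,0,-0.08,-9,-32.4,6,-1],[0,0,-0.08,-9,-32.4,6,-1],[0,0,-0.08,-9,-32.4,6,-1],[0,0,-0.08,-9,-32.4,6,-1],[0,0,-0.08,-9,-32.4,6,-1],[0,0,-0.08,-9,-32.4,6,-1],[0,0,-0.08,-9,-32.4,6,-1],[0,0,-0.08,-9,-32.4,6,-1],[0,0,-0.08,-9,-32.4,6,-1],[0,0,-0.08,-9,-32.4,6,-1],[0,0,-0.08,-9,-32.4,6,-1],[0,0,-0.08,-9,-32.4,6,-1],[0,0,0,0,0,0,-1],[0,0,0,0,0,0,-1],[0,0,0,0,0,0,-1]])

```text
clock: 2.35
tool_pos: [371.2, -251.4, 375.0]
tool_rot: [-180.0, -0.0, 46.5]
ft_force: [-0.2, 0.5, -0.3]
gripper_width: 1.003
gripper_force: 0.0
```

```bash
python3 - <<'E'
from h import *
from workcell import robot
c=robot.calibration('wrist'); im=robot.read_camera('wrist')[:,:,::-1]; cv2.imwrite('pics/w1.png',im)
s=robot.state(); print(c,s['tool_pos'],s['tool_rot'])
print(rot(s['tool_rot']).T@(c['origin']-s['tool_pos']))
import pickle; pickle.dump(c,open('w1.pkl','wb')); print([proj(c,p) for p in [(374,-252,158),(610,-243,41)]])
E
```

```text
{'fx': 347.08142002937757, 'fy': 347.08142002937757, 'cx': 323.721078107438, 'cy': 236.60403468430235, 'origin': array([ 427.38326332, -191.53507189,  519.07448522]), 'rotation': array([ 1.61350209e+02,  1.63964587e-02, -4.34934082e+01])} [ 371.37446453 -250.97467934  375.04460862] [-1.79968038e+02 -1.39890413e-02  4.65318951e+01]
[  81.70519171   -0.32305052 -144.00977437]
[(np.float64(326.54432554974505), np.float64(199.7240885885239)), (np.float64(461.05800807034416), np.float64(43.248925626990854))]
```

View pics/w1.png

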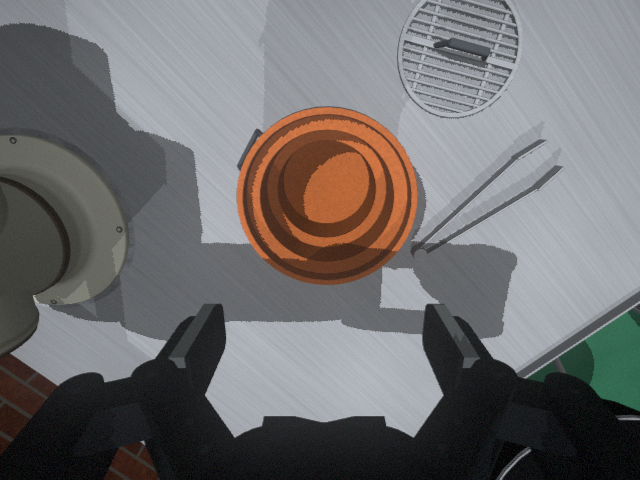

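The wrist view shows the rim as a circle centred near (327,196), lying wholly over the mouth. The cooking grid is at the upper right (461,57). I'll fit the rim in the world at z=158 and go above the pan.

```bash
cat >> h.py <<'E'
from scipy.optimize import least_squares
def fitcircle(P):
    P=np.asarray(P)[:,:2]; r0=np.r_[P.mean(0),80]
    f=lambda x: np.hypot(P[:,0]-x[0],P[:,1]-x[1])-x[2]
    s=least_squares(f,r0,loss='soft_l1',f_scale=1.0); return s.x.round(1), np.abs(f(s.x)).mean().round(2)
def circ(c,mask,z):
    cs,_=cv2.findContours(mask.astype('uint8'),cv2.RETR_EXTERNAL,cv2.CHAIN_APPROX_NONE); k=max(cs,key=cv2.contourArea)
    k=cv2.convexHull(k)[:,0]
    return fitcircle([onplane(c,u+0.0,v+0.0,z) for u,v in k])
E
python3 - <<'E'
from h import *
import pickle
c=pickle.load(open('w1.pkl','rb')); im=cv2.imread('pics/w1.png'); hsv=cv2.cvtColor(im,cv2.COLOR_BGR2HSV)
m=(hsv[...,0]<20)&(hsv[...,1]>110)&(hsv[...,2]>40); m[:90]=0;m[295:]=0
print('rim',circ(c,m,158))
E
```

```text
rim (array([ 371.8, -254.5,   95.6]), np.float64(0.11))
```

Call:
send_rows(moves=[[0,0,0,15,26,-10,-1],[0,0,0,15,26,-10,-1],[0,0,0,15,26,-10,-1],[0,0,0,15,26,-10,-1],[0,0,0,15,26,-10,-1],[0,0,0,15,26,-10,-1],[0,0,0,15,26,-10,-1],[0,0,0,15,26,-10,-1],[0,0,0,8,20,-30,-1],[0,0,0,8,26,-30,-1],[0,0,0,0,0,0,-1],[0,0,0,0,0,0,-1]])

```text
clock: 3.4
tool_pos: [506.5, 4.6, 234.0]
tool_rot: [-179.9, 0.1, 46.7]
ft_force: [-0.1, -0.0, 1.1]
gripper_width: 0.998
gripper_force: 0.0
```

```bash
python3 - <<'E'
from h import *
from workcell import robot
c=robot.calibration('wrist'); im=robot.read_camera('wrist')[:,:,::-1]; cv2.imwrite('pics/w2.png',im)
s=robot.state(); print(c['origin'],c['rotation'],s['tool_pos'],s['tool_rot'])
import pickle; pickle.dump(c,open('w2.pkl','wb'));print(proj(c,(514,3,57)))
E
```

```text
[562.75722527  64.78043619 377.91573367] [ 1.61246910e+02  1.12539142e-01 -4.32546234e+01] [506.96026632   3.54009312 235.44864536] [-1.79980565e+02  1.78650551e-02  4.66356691e+01]
(np.float64(331.58321848089696), np.float64(206.09812999014343))
```

View pics/w2.png

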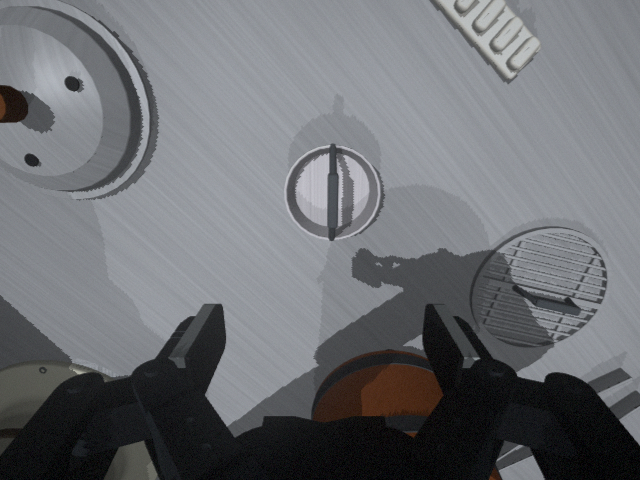

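The pan's handle runs nearly vertically in the image, about (333,146) to (332,240), and its rim ellipse is centred near (334,192). The lid is at the left and the grid at the right.

```bash
python3 - <<'E'
from h import *
import pickle
c=pickle.load(open('w2.pkl','rb')); im=cv2.imread('pics/w2.png'); g=cv2.cvtColor(im,cv2.COLOR_BGR2GRAY)
print('rimc',onplane(c,334.5,192.5,24).round(1), np.linalg.norm(onplane(c,286,192.5,24)-onplane(c,383,192.5,24)))
m=(g<75).astype('uint8'); m[:150]=0;m[236:]=0;m[:,:322]=0;m[:,344:]=0
ys,xs=np.nonzero(m); A=[onplane(c,xs[ys==v].mean(),v,57) for v in range(165,221)if (ys==v).any()]
A=np.array(A); d=A[0]-A[-1]; print(A[0].round(1),A[-1].round(1),np.degrees(np.arctan2(d[1],d[0])), np.bincount(ys)[150:236])
print(onplane(c,333,146,24).round(),onplane(c,332,240,24).round())
print('predict bar ends', [np.round(proj(c,(514+k*26*.69,3+k*26*.73,57))) for k in(-1,1)])
E
```

```text
rimc [521.    5.1  24. ] 100.12320110962936
[540.8  30.6  57. ] [505.   -7.3  57. ] 46.68352235285529 [13 13 13 10  6  6  6  7  6  6  6  6  6  6  5  6  6  6  6  6  6  6  7  7
  9  4  1  1  1  1  1  1  1  1  1  1  1  1  1  1  1  1  1  1  1  1  1  2
  2  2  1  1  2  1  2  2  0  2  2  2  0  1  1  2  2  2  1  1  1  1  2  1
  1  1  2  1  1  6  9  6  7  7  7  7  7  7]
[551.  40.  24.] [484. -31.  24.]
predict bar ends [array([331., 232.]), array([332., 179.])]
```

Call:
send_rows(moves=[[0,0,0,4,1,-30,0],[0,0,0,4,1,-30,0],[0,0,0,4,0.5,-30,0],[0,0,0,0,0,-30,0],[0,0,0,0,0,-30,0],[0,0,0,0,0,-20,0],[0,0,0,0,0,-15,0],[0,0,0,0,0,-10,0],[0,0,0,0,0,-7,0],[0,0,0,0,0,0,0],[0,0,0,0,0,0,0],[0,0,0,0,0,0,0.5],[0,0,0,0,0,0,1],[0,0,0,0,0,0,1],[0,0,0,0,0,0,1],[0,0,0,0,0,0,1],[0,0,0,0,0,0,1],[0,0,0,0,0,0,1]], squeeze=50)

```text
clock: 4.95
tool_pos: [519.7, 4.8, 34.2]
tool_rot: [179.9, -0.0, 46.5]
ft_force: [-2.4, 0.0, 6.6]
gripper_width: 0.107
gripper_force: 49.0
```

Call:
send_rows(moves=[[0,0,0,0,0,8,1],[0,0,0,0,0,20,1],[0,0,0,0,0,35,1],[0,0,0,0,0,35,1],[0,0,0,0,0,35,1],[0,0,0,0,0,35,1],[0,0,0,-7.8,-13.3,22,1],[0,0,0,-14,-24.6,0,1],[0,0,0,-14,-24.6,0,1],[0,0,0,-14,-24.6,0,1],[0,0,0,-14,-24.6,0,1],[0,0,0,-14,-24.6,0,1],[0,0,0,-14,-24.6,0,1],[0,0,0,-14,-24.6,0,1],[0,0,0,-14,-24.6,0,1],[0,0,0,-14,-24.6,0,1],[0,0,0,-14,-24.6,0,1],[0,0,0,0,0,0,1],[0,0,0,0,0,0,1]])

```text
clock: 6.53
tool_pos: [370.7, -255.3, 223.7]
tool_rot: [180.0, -0.0, 46.3]
ft_force: [-0.0, 0.5, -2.1]
gripper_width: 0.102
gripper_force: 49.1
```

```bash
python3 - <<'E'
from h import *
from workcell import robot
c=robot.calibration('wrist'); im=robot.read_camera('wrist')[:,:,::-1]; cv2.imwrite('pics/w3.png',im)
s=robot.state(); print(s['tool_pos'],s['tool_rot'],s['ft_force'],s['gripper_width'])
import pickle; pickle.dump(c,open('w3.pkl','wb'))
E
```

```text
[ 371.18593232 -254.53909235  223.673737  ] [ 1.79997405e+02 -1.58017537e-02  4.63809451e+01] [ 0.57662443  0.47025351 -2.20873033] 0.10332083002540048
```

View pics/w3.png

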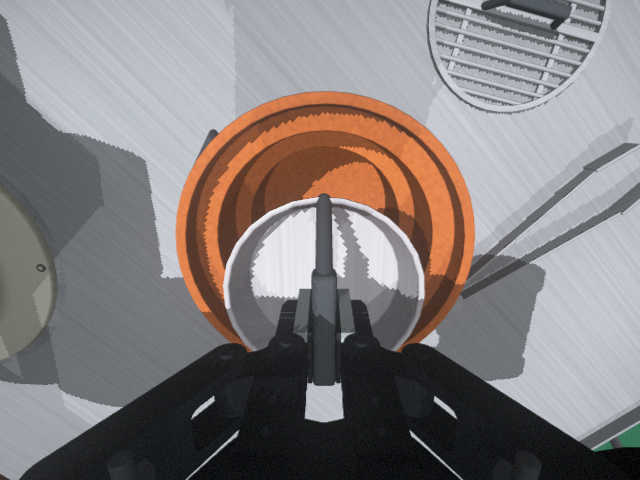

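The held pan's rim spans about u=224 to 424, with its far edge at (323,198). It hangs level over the bore.

```bash
python3 - <<'E'
from h import *
import pickle
c=pickle.load(open('w3.pkl','rb'))
pts=[onplane(c,u,v,213.5) for u,v in [(323,198),(224,280),(424,280)]]
print(np.round(pts,1)); d=np.array([np.cos(np.radians(46.4)),np.sin(np.radians(46.4)),0])
print('centre', (pts[0]-50*d).round(1), ((pts[1]+pts[2])/2).round(1), np.linalg.norm(pts[1]-pts[2]))
E
```

```text
[[ 403.5 -219.7  213.5]
 [ 340.2 -215.7  213.5]
 [ 411.1 -283.4  213.5]]
centre [ 369.1 -255.9  213.5] [ 375.7 -249.6  213.5] 98.00563294128008
```

Call:
send_rows(moves=[[0,0,0,2.5,1,-8,1],[0,0,0,0,0,-18,1],[0,0,0,0,0,-22,1],[0,0,0,0,0,-22,1],[0,0,0,0,0,-22,1],[0,0,0,0,0,-22,1],[0,0,0,0,0,-18,1],[0,0,0,0,0,-14,1],[0,0,0,0,0,-8,1],[0,0,0,0,0,-5,1],[0,0,0,0,0,-2,1],[0,0,0,0,0,-1.5,1],[0,0,0,0,0,-1,1],[0,0,0,0,0,-1,1],[0,0,0,0,0,0,1],[0,0,0,0,0,0,1]])

```text
clock: 7.92
tool_pos: [374.0, -253.6, 59.0]
tool_rot: [180.0, 0.0, 46.5]
ft_force: [-0.3, 1.1, -2.4]
gripper_width: 0.104
gripper_force: 49.0
```

Call:
send_rows(moves=[[0,0,0,0,0,-0.5,1],[0,0,0,0,0,-0.5,1],[0,0,0,0,0,-0.4,1],[0,0,0,0,0,0,1],[0,0,0,0,0,0,1]])

```text
clock: 8.33
tool_pos: [374.0, -253.6, 58.1]
tool_rot: [180.0, 0.0, 46.5]
ft_force: [-4.1, 4.3, 10.9]
gripper_width: 0.104
gripper_force: 50.9
```

Call:
send_rows(moves=[[0,0,0,0,0,0,0.8],[0,0,0,0,0,0,0.6],[0,0,0,0,0,0,0.4],[0,0,0,0,0,0,0.2],[0,0,0,0,0,0,0.2],[0,0,0,0,0,6,0.2],[0,0,0,0,0,15,0.2],[0,0,0,0,0,30,0.2],[0,0,0,0,0,40,0.2],[0,0,0,0,0,40,0.2],[0,0,0,0,0,40,0.2],[0,0,0,3,5,26,0]])

```text
clock: 9.33
tool_pos: [376.9, -249.0, 258.8]
tool_rot: [179.8, 0.0, 46.4]
ft_force: [0.8, -0.8, 0.4]
gripper_width: 0.501
gripper_force: 0.0
```

Call:
send_rows(moves=[[0,0,0.02,16,33.6,0,0],[0,0,0.02,16,33.6,0,0],[0,0,0.02,16,33.6,0,0],[0,0,0.02,16,33.6,0,0],[0,0,0.02,16,33.6,0,0],[0,0,0.02,16,33.6,0,0],[0,0,0.02,16,33.6,0,0],[0,0,0.02,16,33.6,0,0],[0,0,0.02,16,33.6,0,0],[0,0,0.02,16,33.6,0,0],[0,0,0.02,16,33.6,0,0],[0,0,0.02,16,33.6,0,0],[0,0,0.02,16,33.6,0,0],[0,0,0.02,16,33.6,0,0],[0,0,0.04,16,33.6,0,0],[0,0,0,0,0,0,0],[0,0,0,0,0,0,0]])

```text
clock: 10.75
tool_pos: [617.0, 257.1, 253.5]
tool_rot: [-179.9, 0.1, 64.9]
ft_force: [-0.2, -0.4, 0.1]
gripper_width: 0.498
gripper_force: 0.0
```

```bash
python3 - <<'E'
from h import *
from workcell import robot
c=robot.calibration('wrist'); im=robot.read_camera('wrist')[:,:,::-1]; cv2.imwrite('pics/w4.png',im)
s=robot.state(); print(s['tool_pos'],s['tool_rot'],s['ft_force'],s['gripper_width'])
import pickle; pickle.dump(c,open('w4.pkl','wb')); print(proj(c,(618,255,41)))
E
```

```text
[616.76747161 255.88568767 254.03250882] [-1.79960069e+02  4.55928665e-02  6.48336195e+01] [ 0.06029431  0.00999878 -0.24969039] 0.49991125078352927
(np.float64(326.15464682888665), np.float64(203.3245360837721))
```

View pics/w4.png

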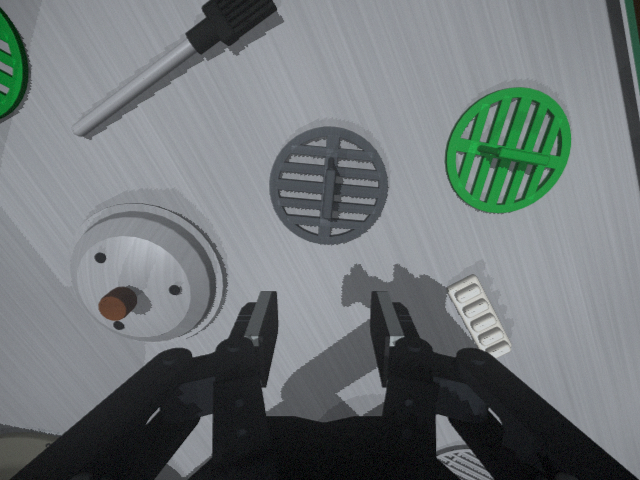

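The dark grate's ring spans about u=270 to 388 and v=126 to 244. Its handle bar runs from about (332,158) to (327,218). The lid knob is at (117,303).

```bash
python3 - <<'E'
from h import *
import pickle
c=pickle.load(open('w4.pkl','rb')); im=cv2.imread('pics/w4.png'); g=cv2.cvtColor(im,cv2.COLOR_BGR2GRAY)
a,b=onplane(c,332,158,41),onplane(c,327,218,41); d=a-b
print('bar',((a+b)/2).round(1),np.linalg.norm(d),np.degrees(np.arctan2(d[1],d[0])))
m=(g<95); m[:110]=0;m[255:]=0;m[:,:260]=0;m[:,400:]=0
print('ring',circ(c,m,8)); 
P=[onplane(c,u,v,8) for u,v in [(270,185),(388,185),(329,126),(329,244)]]; print('ring ext',fitcircle(P))
t=im[115:255,255:405]; cv2.imwrite('pics/w4c.png',cv2.resize(t,None,fx=4,fy=4,interpolation=cv2.INTER_CUBIC))
E
```

```text
bar [627.5 267.5  41. ] 62.860718459274246 60.527666722231864
ring (array([624.6, 262.1,  66.7]), np.float64(0.24))
ring ext (array([625.1, 262.3,  66.9]), np.float64(0.22))
```

View pics/w4c.png

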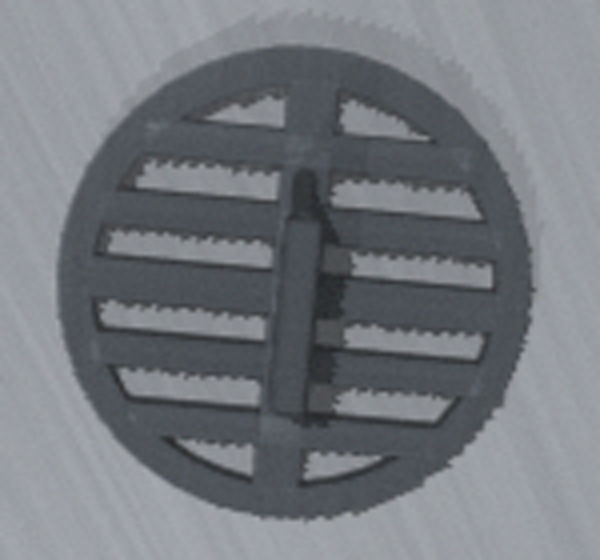

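The crop shows the handle's top bar from (303,218) to (290,410), which is (331,169) to (327,217) in the picture. It is about 3.5° off the tool's yaw. The ring centre is (625,262).

Call:
send_rows(moves=[[0,0,-0.02,2,2,-20,0],[0,0,-0.02,3,2,-35,0],[0,0,-0.02,3,2,-38,0],[0,0,0,0,0.3,-38,0],[0,0,0,0,0,-38,0],[0,0,0,0,0,-30,0],[0,0,0,0,0,-18,0],[0,0,0,0,0,-12,0],[0,0,0,0,0,-6,0],[0,0,0,0,0,-3,0],[0,0,0,0,0,0,0],[0,0,0,0,0,0,0.5],[0,0,0,0,0,0,1],[0,0,0,0,0,0,1],[0,0,0,0,0,0,1],[0,0,0,0,0,0,1],[0,0,0,0,0,0,1]], squeeze=80)

```text
clock: 12.22
tool_pos: [625.5, 262.1, 17.7]
tool_rot: [179.9, -0.1, 61.4]
ft_force: [-0.7, 0.6, 7.0]
gripper_width: 0.098
gripper_force: 78.8
```

Call:
send_rows(moves=[[0,0,0,0,0,4,1],[0,0,0,0,0,12,1],[0,0,0,0,0,25,1],[0,0,0,0,0,35,1],[0,0,0,0,0,35,1],[0,0,0,0,0,35,1],[0,0,0,0,0,30,1],[0,0,0,-4,-8,12,1],[0,0,0,-10,-20,0,1]])

```text
clock: 12.97
tool_pos: [611.8, 234.9, 207.9]
tool_rot: [179.8, -0.2, 61.5]
ft_force: [-0.1, -1.7, -4.6]
gripper_width: 0.098
gripper_force: 78.3
```

Call:
send_rows(moves=[[0,0,0,-16,-32.6,0,1],[0,0,0,-16,-32.6,0,1],[0,0,0,-16,-32.6,0,1],[0,0,0,-16,-32.6,0,1],[0,0,0,-16,-32.6,0,1],[0,0,0,-16,-32.6,0,1],[0,0,0,-16,-32.6,0,1],[0,0,0,-16,-32.6,0,1],[0,0,0,-16,-32.6,0,1],[0,0,0,-16,-32.6,0,1],[0,0,0,-16,-32.6,0,1],[0,0,0,-16,-32.6,0,1],[0,0,0,-16,-32.6,0,1],[0,0,0,-16,-32.6,0,1],[0,0,0,-10,-20,0,1],[0,0,0,-5,-12,0,1],[0,0,0,0,0,0,1],[0,0,0,0,0,0,1]])

```text
clock: 14.47
tool_pos: [371.0, -254.7, 203.8]
tool_rot: [-179.9, -0.0, 61.3]
ft_force: [0.7, 0.9, -3.2]
gripper_width: 0.094
gripper_force: 78.3
```

```bash
python3 - <<'E'
from h import *
from workcell import robot
c=robot.calibration('wrist'); im=robot.read_camera('wrist')[:,:,::-1]; cv2.imwrite('pics/w5.png',im)
s=robot.state(); print(s['tool_pos'],s['tool_rot'],s['ft_force'],s['gripper_width'])
import pickle; pickle.dump(c,open('w5.pkl','wb'))
E
```

```text
[ 371.44601094 -254.19346764  203.92495282] [-1.79954550e+02 -2.08928822e-02  6.13113134e+01] [-0.39475947  0.66761706 -4.03629872] 0.09917555228872832
```

View pics/w5.png

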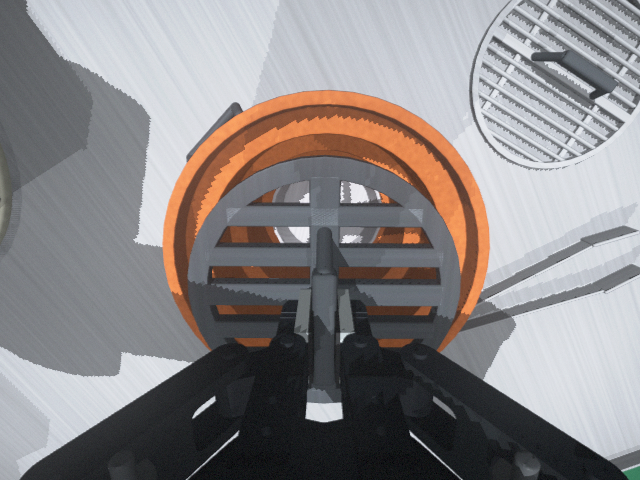

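The grate hangs level. Its disc edge is at (325,157) at the top and spans u=188 to 461 near v=275, inside the brazier mouth.

```bash
python3 - <<'E'
from h import *
import pickle
c=pickle.load(open('w5.pkl','rb')); im=cv2.imread('pics/w5.png'); hsv=cv2.cvtColor(im,cv2.COLOR_BGR2HSV)
# boundary: go from outside in along rows/cols: orange -> gray, scan rays from disc centre outward
P=[]
for a in np.radians(np.arange(190,351,8)):
    last=None
    for r in range(100,170):
        u,v=324+r*np.cos(a),280+r*np.sin(a)*0.9
        if hsv[int(round(v)),int(round(u)),1]<70: last=(u,v)
        elif last is not None and r>110 and hsv[int(round(v)),int(round(u)),1]>110: break
    if last: P.append(onplane(c,*last,194))
print(len(P),fitcircle(P))
print([onplane(c,u,v,194).round(1) for u,v in [(325,157),(188,275),(461,275)]])
print(fitcircle([onplane(c,u,v,194) for u,v in [(325,157),(188,275),(461,275)]]))
E
```

```text
21 (array([ 370.6, -254.2,   66.8]), np.float64(1.53))
[array([ 403.2, -196.1,  194. ]), array([ 317.8, -213.4,  194. ]), array([ 434.2, -277.2,  194. ])]
(array([ 370.7, -255. ,   67.3]), np.float64(0.0))
```

Call:
send_rows(moves=[[0,0,0,1,0,-8,1],[0,0,0,0,0,-16,1],[0,0,0,0,0,-20,1],[0,0,0,0,0,-18,1],[0,0,0,0,0,-14,1],[0,0,0,0,0,-8,1],[0,0,0,0,0,-5,1],[0,0,0,0,0,-2,1],[0,0,0,0,0,-1.5,1],[0,0,0,0,0,-1,1],[0,0,0,0,0,-1,1],[0,0,0,0,0,0,1],[0,0,0,0,0,0,1]])

```text
clock: 15.6
tool_pos: [373.0, -254.7, 110.2]
tool_rot: [180.0, 0.0, 61.3]
ft_force: [0.1, -1.1, -4.1]
gripper_width: 0.096
gripper_force: 78.2
```

Call:
send_rows(moves=[[0,0,0,0,0,-0.5,1],[0,0,0,0,0,-0.5,1],[0,0,0,0,0,-0.3,1],[0,0,0,0,0,0,1],[0,0,0,0,0,0,1]])

```text
clock: 16.02
tool_pos: [372.9, -254.6, 108.6]
tool_rot: [-180.0, -0.0, 61.4]
ft_force: [-0.2, 0.5, -3.4]
gripper_width: 0.1
gripper_force: 78.2
```

Call:
send_rows(moves=[[0,0,0,0,0,-0.4,1],[0,0,0,0,0,-0.4,1],[0,0,0,0,0,-0.4,1],[0,0,0,0,0,0,1],[0,0,0,0,0,0,1]])

```text
clock: 16.43
tool_pos: [373.0, -254.6, 107.7]
tool_rot: [180.0, 0.0, 61.4]
ft_force: [-2.3, 3.0, 5.5]
gripper_width: 0.102
gripper_force: 79.4
```

Call:
send_rows(moves=[[0,0,0,0,0,0,0.8],[0,0,0,0,0,0,0.6],[0,0,0,0,0,0,0.4],[0,0,0,0,0,0,0.2],[0,0,0,0,0,0,0.2],[0,0,0,0,0,6,0.2],[0,0,0,0,0,15,0.2],[0,0,0,0,0,30,0.2],[0,0,0,0,0,40,0.2],[0,0,0,0,0,40,0.2],[0,0,0.1,7,0,15,0]])

```text
clock: 17.35
tool_pos: [380.1, -255.2, 259.3]
tool_rot: [179.7, 0.1, 66.9]
ft_force: [0.3, 0.4, 1.5]
gripper_width: 0.501
gripper_force: 0.0
```

Call:
send_rows(moves=[[0,0,0.12,28,1.4,0,0],[0,0,0.12,28,1.4,0,0],[0,0,0.12,28,1.4,0,0],[0,0,0.12,28,1.4,0,0],[0,0,0.12,28,1.4,0,0],[0,0,0.12,28,1.4,0,0],[0,0,0.12,28,1.4,0,0],[0,0,0.12,28,1.4,0,0],[0,0,0,6,0,0,0],[0,0,0,0,0,0,0],[0,0,0,0,0,0,0]])

```text
clock: 18.27
tool_pos: [609.7, -243.3, 253.2]
tool_rot: [-180.0, -0.0, 122.0]
ft_force: [1.2, -0.1, 0.1]
gripper_width: 0.501
gripper_force: 0.0
```

```bash
python3 - <<'E'
from h import *
from workcell import robot
c=robot.calibration('wrist'); im=robot.read_camera('wrist')[:,:,::-1]; cv2.imwrite('pics/w6.png',im)
s=robot.state(); print(s['tool_pos'],s['tool_rot'],s['ft_force'],s['gripper_width'])
import pickle; pickle.dump(c,open('w6.pkl','wb'))
E
```

```text
[ 609.28162918 -243.43122412  253.58998549] [-1.79982903e+02 -3.68427579e-03  1.21991917e+02] [-0.70307438 -0.04788311  0.70734406] 0.5009146636597188
```

View pics/w6.png

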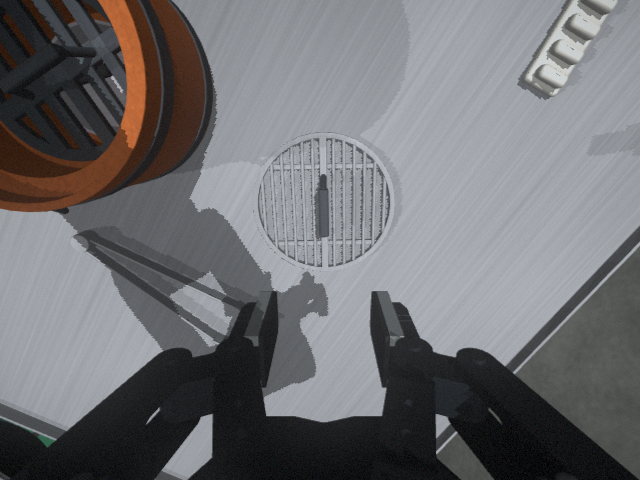

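The grid's ring spans about u=257 to 396 and v=131 to 271, with its handle bar from (323,190) to (322,237). At the upper left the fire grate sits level in the brazier.

```bash
python3 - <<'E'
from h import *
import pickle
c=pickle.load(open('w6.pkl','rb'))
print('ring ext',fitcircle([onplane(c,u,v,8) for u,v in [(257.5,202),(396,202),(325,131.5),(325,270.5)]]))
a,b=onplane(c,323,190,41),onplane(c,322,237.5,41); d=a-b
print('bar',((a+b)/2).round(1),np.linalg.norm(d),np.degrees(np.arctan2(d[1],d[0])))
E
```

```text
ring ext (array([ 617.9, -251.1,   80.5]), np.float64(1.03))
bar [ 614.7 -254.8   41. ] 52.02314584161584 120.80411193558683
```

Call:
send_rows(moves=[[0,0,-0.01,3,-5,-20,0],[0,0,-0.01,3,-5,-35,0],[0,0,0,0,0,-38,0],[0,0,0,0,0,-38,0],[0,0,0,0,0,-38,0],[0,0,0,0,0,-30,0],[0,0,0,0,0,-18,0],[0,0,0,0,0,-11,0],[0,0,0,0,0,-6,0],[0,0,0,0,0,-2.5,0],[0,0,0,0,0,0,0],[0,0,0,0,0,0,0.5],[0,0,0,0,0,0,1],[0,0,0,0,0,0,1],[0,0,0,0,0,0,1],[0,0,0,0,0,0,1],[0,0,0,0,0,0,1]], squeeze=70)

```text
clock: 19.73
tool_pos: [616.5, -253.6, 18.2]
tool_rot: [180.0, 0.1, 121.0]
ft_force: [-0.6, 0.2, 6.3]
gripper_width: 0.098
gripper_force: 69.3
```

Call:
send_rows(moves=[[0,0,0,0,0,4,1],[0,0,0,0,0,12,1],[0,0,0,0,0,25,1],[0,0,0,0,0,35,1],[0,0,0,0,0,35,1],[0,0,0,0,0,35,1],[0,0,0,0,0,35,1],[0,0,0,-5,0,20,1],[0,0,0,-15,0,0,1],[0,0,0,-27,0,0,1],[0,0,0,-30,0,0,1],[0,0,0,-30,0,0,1],[0,0,0,-30,0,0,1],[0,0,0,-30,0,0,1],[0,0,0,-30,0,0,1],[0,0,0,-27,-0.5,0,1],[0,0,0,-15,0,0,1],[0,0,0,-5,0,0,1],[0,0,0,0,0,0,1],[0,0,0,0,0,0,1]])

```text
clock: 21.4
tool_pos: [372.4, -254.0, 218.5]
tool_rot: [180.0, 0.1, 120.9]
ft_force: [-0.4, 0.4, -4.0]
gripper_width: 0.099
gripper_force: 68.6
```

```bash
python3 - <<'E'
from h import *
from workcell import robot
c=robot.calibration('wrist'); im=robot.read_camera('wrist')[:,:,::-1]; cv2.imwrite('pics/w7.png',im)
s=robot.state(); print(s['tool_pos'],s['tool_rot'],s['ft_force'],s['gripper_width'])
import pickle; pickle.dump(c,open('w7.pkl','wb'))
E
```

```text
[ 372.59088931 -253.90696871  218.2285105 ] [1.79985625e+02 2.36147988e-02 1.20943579e+02] [-0.19248147 -0.2348328  -3.78631182] 0.09709485595833812
```

View pics/w7.png

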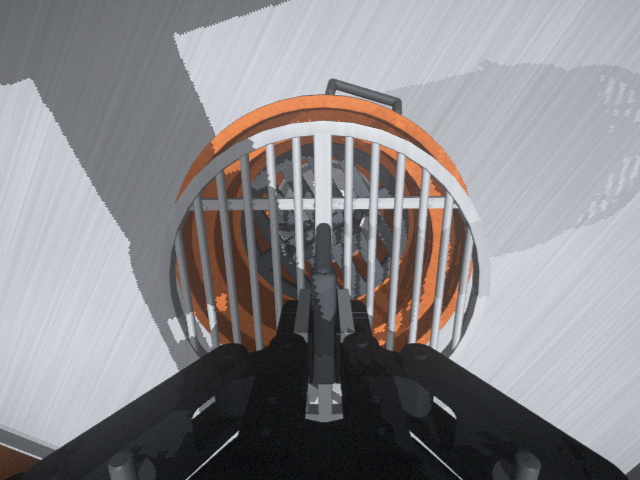

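The grid hangs level over the mouth. Its ring's outer edge passes about (324,121) at the top, (196,190) at the left and (455,190) at the right, and its middle strip is at u=323.

```bash
python3 - <<'E'
from h import *
import pickle
c=pickle.load(open('w7.pkl','rb'))
im=cv2.imread('pics/w7.png'); hsv=cv2.cvtColor(im,cv2.COLOR_BGR2HSV).astype(int)
def edge(v,lo,hi,step):   # first transition into low-saturation, from orange outside
    for u in range(lo,hi,step):
        if hsv[v,u,1]<70: return u
P=[]
for v in (140,150,160): P+= [(edge(v,250,324,1) ,v),(edge(v,400,324,-1),v)]
# column scan from orange rim down
Q=[]
for u in range(250,401,15):
    o=False
    for v in range(95,200):
        if hsv[v,u,1]>110:o=True
        elif o and hsv[v,u,1]<70 and hsv[v,u,2]>90: Q.append((u,v));break
print(Q)
W=np.array([onplane(c,u,v,208) for u,v in Q])[:,:2]
s=least_squares(lambda x: np.hypot(*(W-x).T)-81.5,[372,-254]);print(s.x.round(1),np.abs(s.fun).round(1))
E
```

```text
[(250, 137), (265, 130), (280, 126), (295, 123), (310, 122), (325, 120), (340, 122), (355, 123), (370, 127), (385, 131), (400, 138)]
[ 371.8 -253.5] [0.2 0.2 0.  0.  0.3 0.3 0.2 0.2 0.1 0.2 0.1]
```

Call:
send_rows(moves=[[0,0,0,0,-1,-6,1],[0,0,0,0,0,-12,1],[0,0,0,0,0,-14,1],[0,0,0,0,0,-11,1],[0,0,0,0,0,-7,1],[0,0,0,0,0,-4,1],[0,0,0,0,0,-2,1],[0,0,0,0,0,-1,1],[0,0,0,0,0,-1,1],[0,0,0,0,0,-0.6,1],[0,0,0,0,0,0,1],[0,0,0,0,0,0,1]])

```text
clock: 22.45
tool_pos: [372.0, -255.0, 159.5]
tool_rot: [-180.0, 0.0, 120.9]
ft_force: [0.2, 0.2, -3.6]
gripper_width: 0.1
gripper_force: 68.5
```

Call:
send_rows(moves=[[0,0,0,0,0,-0.4,1],[0,0,0,0,0,-0.3,1],[0,0,0,0,0,0,1],[0,0,0,0,0,0,1]])

```text
clock: 22.78
tool_pos: [371.9, -254.9, 158.6]
tool_rot: [-180.0, 0.0, 120.9]
ft_force: [-0.6, 0.3, -2.8]
gripper_width: 0.1
gripper_force: 68.5
```

Call:
send_rows(moves=[[0,0,0,0,0,-0.3,1],[0,0,0,0,0,-0.3,1],[0,0,0,0,0,-0.2,1],[0,0,0,0,0,0,1],[0,0,0,0,0,0,1]])

```text
clock: 23.2
tool_pos: [372.0, -254.9, 158.1]
tool_rot: [-180.0, 0.0, 120.9]
ft_force: [-3.0, 2.5, 4.9]
gripper_width: 0.1
gripper_force: 69.7
```

Call:
send_rows(moves=[[0,0,0,0,0,0,0.8],[0,0,0,0,0,0,0.6],[0,0,0,0,0,0,0.4],[0,0,0,0,0,0,0.2],[0,0,0,0,0,0,0],[0,0,0,0,0,6,0],[0,0,0,0,0,15,0],[0,0,0,0,0,30,0],[0,0,0,0,0,35,0],[0,0,0,0,10,34,-0.4]])

```text
clock: 24.03
tool_pos: [371.6, -245.4, 279.5]
tool_rot: [-180.0, -0.0, 120.9]
ft_force: [0.6, -0.9, 0.2]
gripper_width: 0.624
gripper_force: 0.0
```

Call:
send_rows(moves=[[0,0,0,0.5,33,0,-0.4],[0,0,0,0.5,33,0,-0.4],[0,0,0,0.5,33,0,-0.4],[0,0,0,0.5,33,0,-0.4],[0,0,0,0.5,33,0,-0.4],[0,0,0,0.5,33,0,-0.4],[0,0,0,0.5,33,0,-0.4],[0,0,0,0.5,33,0,-0.4],[0,0,0,0.5,33,0,-0.4],[0,0,0,0.5,33,0,-0.4],[0,0,0,0.5,33,0,-0.4],[0,0,0,0.5,33,0,-0.4],[0,0,0,0.5,33,0,-0.4],[0,0,0,0.5,33,0,-0.4],[0,0,0,0.5,33,0,-0.4],[0,0,0,0,0,0,-0.4],[0,0,0,0,0,0,-0.4]])

```text
clock: 25.45
tool_pos: [379.1, 251.3, 277.8]
tool_rot: [-180.0, -0.0, 121.1]
ft_force: [-0.3, -0.4, -0.0]
gripper_width: 0.704
gripper_force: 0.0
```

```bash
python3 - <<'E'
from h import *
from workcell import robot
c=robot.calibration('wrist'); im=robot.read_camera('wrist')[:,:,::-1]; cv2.imwrite('pics/w8.png',im)
s=robot.state(); print(s['tool_pos'],s['tool_rot'],s['ft_force'],s['gripper_width'])
import pickle; pickle.dump(c,open('w8.pkl','wb'))
t=robot.read_camera('top')[:,:,::-1]; cv2.imwrite('pics/top8.png',cv2.resize(t[265:350,385:475],None,fx=5,fy=5,interpolation=cv2.INTER_CUBIC))
E
```

```text
[379.2058628  250.34602779 277.82694149] [-1.79965777e+02  8.44827320e-03  1.21029020e+02] [ 0.50097655 -0.34848306  0.53134588] 0.6992334168684246
```

View pics/w8.png

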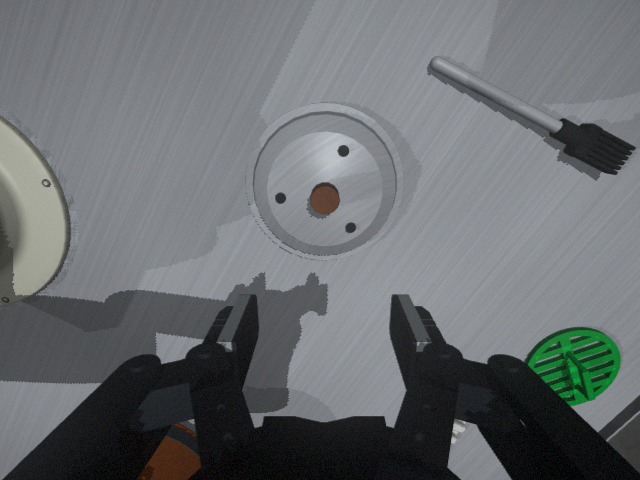

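View pics/top8.png

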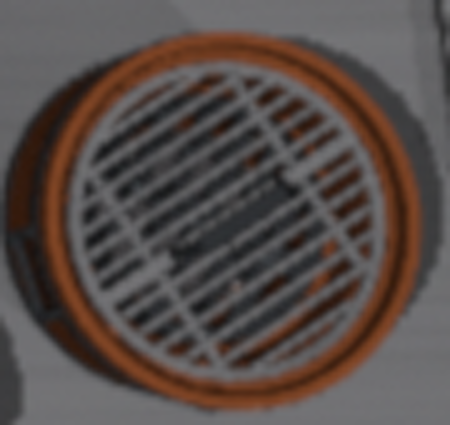

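The top crop shows the grid centred and level under the rim. In the wrist view the knob is at (324.5,198), and the flange spans about u=246 to 403.

```bash
python3 - <<'E'
from h import *
import pickle
c=pickle.load(open('w8.pkl','rb')); im=cv2.imread('pics/w8.png'); hsv=cv2.cvtColor(im,cv2.COLOR_BGR2HSV)
m=(hsv[...,0]<20)&(hsv[...,1]>100); m[:170]=0;m[225:]=0;m[:,:300]=0;m[:,350:]=0
print('knob',circ(c,m,82))
print('flange',fitcircle([onplane(c,u,v,8) for u,v in [(246.5,182),(403,182),(324,102.5),(324,260)]]))
E
```

```text
knob (array([375.7, 257.3,  13.7]), np.float64(0.11))
flange (array([376.6, 256.7,  94.2]), np.float64(0.5))
```

Call:
send_rows(moves=[[0,0,0,-1,2.2,-20,-0.2],[0,0,0,-1,2.2,-35,-0.2],[0,0,0,-1,2.3,-38,-0.2],[0,0,0,0,0,-38,-0.2],[0,0,0,0,0,-35,-0.2],[0,0,0,0,0,-25,-0.2],[0,0,0,0,0,-16,-0.2],[0,0,0,0,0,-8,-0.2],[0,0,0,0,0,-5,-0.2],[0,0,0,0,0,-2.8,-0.2],[0,0,0,0,0,0,-0.2],[0,0,0,0,0,0,0.2],[0,0,0,0,0,0,0.6],[0,0,0,0,0,0,1],[0,0,0,0,0,0,1],[0,0,0,0,0,0,1],[0,0,0,0,0,0,1]], squeeze=90)

```text
clock: 26.97
tool_pos: [377.0, 257.0, 56.2]
tool_rot: [179.9, 0.0, 120.9]
ft_force: [-1.8, -2.8, 10.5]
gripper_width: 0.317
gripper_force: 87.9
```

Call:
send_rows(moves=[[0,0,0,0,0,4,1],[0,0,0,0,0,10,1],[0,0,0,0,0,20,1],[0,0,0,0,0,30,1],[0,0,0,0,0,35,1],[0,0,0,0,0,35,1],[0,0,0,0,0,30,1],[0,0,0,-0.2,-10,18,1],[0,0,0,-0.5,-20,0,1]])

```text
clock: 27.72
tool_pos: [376.5, 228.0, 241.8]
tool_rot: [179.7, 0.0, 121.0]
ft_force: [0.6, 0.5, -5.5]
gripper_width: 0.322
gripper_force: 90.1
```

Call:
send_rows(moves=[[0,0,0,-0.3,-30,0,1],[0,0,0,-0.3,-30,0,1],[0,0,0,-0.3,-30,0,1],[0,0,0,-0.3,-30,0,1],[0,0,0,-0.3,-30,0,1],[0,0,0,-0.3,-30,0,1],[0,0,0,-0.3,-30,0,1],[0,0,0,-0.3,-30,0,1],[0,0,0,-0.3,-30,0,1],[0,0,0,-0.3,-30,0,1],[0,0,0,-0.3,-30,0,1],[0,0,0,-0.3,-30,0,1],[0,0,0,-0.3,-30,0,1],[0,0,0,-0.3,-30,0,1],[0,0,0,-0.3,-30,0,1],[0,0,0,0,-21,0,1],[0,0,0,0,-10,0,1],[0,0,0,0,0,0,1],[0,0,0,0,0,0,1]])

```text
clock: 29.3
tool_pos: [371.0, -253.9, 237.2]
tool_rot: [180.0, -0.0, 120.9]
ft_force: [-0.0, 0.7, -5.0]
gripper_width: 0.325
gripper_force: 89.7
```

```bash
python3 - <<'E'
from h import *
from workcell import robot
c=robot.calibration('wrist'); im=robot.read_camera('wrist')[:,:,::-1]; cv2.imwrite('pics/w9.png',im)
s=robot.state(); print(s['tool_pos'],s['tool_rot'],s['ft_force'],s['moment'],s['gripper_width'])
import pickle; pickle.dump(c,open('w9.pkl','wb'))
E
```

```text
[ 371.15747363 -253.41398793  237.23785911] [ 1.79992955e+02 -1.82499284e-02  1.20943757e+02] [-0.30873644 -0.37071379 -5.31526855] [-0.01371133  0.03372374 -0.00474295] 0.3199879034750429
```

View pics/w9.png

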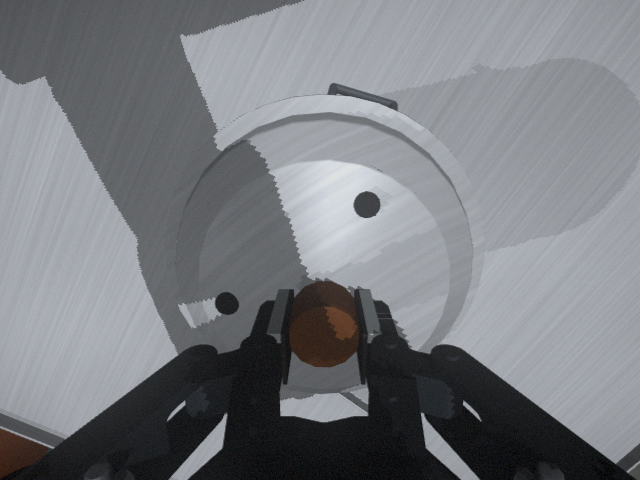

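The lid is held squarely. The knob is centred near (323,324) between the pads, and the flange's top edge is at about (324,95).

```bash
python3 - <<'E'
from h import *
import pickle
c=pickle.load(open('w9.pkl','rb'));a=np.radians(120.9);d=np.array([np.cos(a),np.sin(a),0])
print(onplane(c,323,324,263).round(1),(onplane(c,324,95,188)-94*d).round(1))
E
```

```text
[ 367.2 -248.5  263. ] [ 370.5 -253.3  188. ]
```

Call:
send_rows(moves=[[0,0,0,1.6,-1.3,0,1],[0,0,0,0,0,-4,1],[0,0,0,0,0,-8,1],[0,0,0,0,0,-7,1],[0,0,0,0,0,-4,1],[0,0,0,0,0,-2,1],[0,0,0,0,0,-1,1],[0,0,0,0,0,-0.7,1],[0,0,0,0,0,-0.6,1],[0,0,0,0,0,0,1],[0,0,0,0,0,0,1]])

```text
clock: 30.27
tool_pos: [372.9, -255.5, 209.8]
tool_rot: [-180.0, 0.0, 120.9]
ft_force: [0.2, -0.1, -5.3]
gripper_width: 0.324
gripper_force: 89.7
```

Call:
send_rows(moves=[[0,0,0,0,0,-0.4,1],[0,0,0,0,0,-0.4,1],[0,0,0,0,0,-0.3,1],[0,0,0,0,0,0,1],[0,0,0,0,0,0,1]])

```text
clock: 30.68
tool_pos: [372.8, -255.5, 208.6]
tool_rot: [-180.0, -0.0, 120.9]
ft_force: [0.7, 0.2, -5.8]
gripper_width: 0.325
gripper_force: 89.7
```

Call:
send_rows(moves=[[0,0,0,0,0,-0.3,1],[0,0,0,0,0,-0.3,1],[0,0,0,0,0,-0.2,1],[0,0,0,0,0,0,1],[0,0,0,0,0,0,1]])

```text
clock: 31.1
tool_pos: [372.8, -255.5, 207.8]
tool_rot: [-180.0, 0.0, 120.9]
ft_force: [0.1, -0.1, -4.9]
gripper_width: 0.317
gripper_force: 90.0
```

Call:
send_rows(moves=[[0,0,0,0,0,-0.3,1],[0,0,0,0,0,-0.3,1],[0,0,0,0,0,0,1],[0,0,0,0,0,0,1]])

```text
clock: 31.43
tool_pos: [372.9, -255.5, 207.7]
tool_rot: [-180.0, 0.0, 120.9]
ft_force: [-3.3, 3.0, 5.8]
gripper_width: 0.323
gripper_force: 90.6
```

Contact at seated height. I'll release, rise and check.

Call:
send_rows(moves=[[0,0,0,0,0,0,0.3],[0,0,0,0,0,0,0.2],[0,0,0,0,0,0,0],[0,0,0,0,0,0,-0.2],[0,0,0,0,0,0,-0.4],[0,0,0,0,0,0,-0.4],[0,0,0,0,0,6,-0.4],[0,0,0,0,0,15,-0.4],[0,0,0,0,0,30,-0.4],[0,0,0,0,0,35,-0.4],[0,0,0,0,0,35,-0.4],[0,0,0,10,15,20,-0.4],[0,0,0,15,25,10,-0.4],[0,0,0,15,30,0,-0.4],[0,0,0,15,30,0,-0.4],[0,0,0,15,30,0,-0.4],[0,0,0,15,30,0,-0.4],[0,0,0,15,30,0,-0.4],[0,0,0,0,0,0,-0.4],[0,0,0,0,0,0,-0.4]])

```text
clock: 33.1
tool_pos: [473.2, -64.1, 358.4]
tool_rot: [-180.0, -0.0, 121.1]
ft_force: [-0.7, -1.3, 0.3]
gripper_width: 0.701
gripper_force: 0.0
```

```bash
python3 - <<'E'
from h import *
from workcell import robot
a=robot.read_camera('scene')[:,:,::-1]; t=robot.read_camera('top')[:,:,::-1]
A=cv2.resize(a[100:340,130:530],(800,480)); 
B=cv2.resize(a[110:220,195:320],(400,352),interpolation=cv2.INTER_CUBIC); T=cv2.resize(t[265:350,380:477],(400,352),interpolation=cv2.INTER_CUBIC)
cv2.imwrite('pics/fin.png',np.hstack([B,T])); print(robot.state()['ft_force'],robot.state()['tool_pos'])
E
```

```text
[-0.05732244  0.24715268  0.03591764] [472.64515165 -65.81123839 358.40880287]
```

View pics/fin.png

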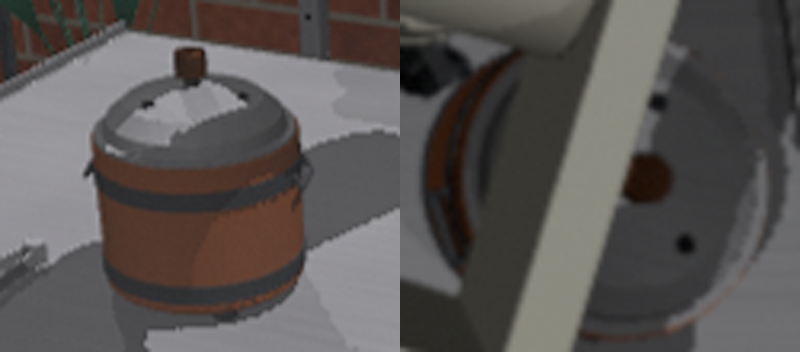

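The lid sits level and flush on the rim: its flange meets the body evenly in the left view, with the knob upright at (190,65). Handing in.

```bash
python3 -c "
from workcell import robot
print(robot.job_done())"
```

```text
the job is handed in; nothing more can be done
None
```

The brazier is back together and handed in: ash pan, fire grate, cooking grid and lid were set down gently in that order in about 33 s, camera checks show the lid level on the rim, and the tongs, brush and skewer rest were left alone.

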